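# Reset the mitre station to the marked angle

### The arm

A 7-joint arm with a two-finger parallel gripper is mounted at the origin on the work surface. World frame = base frame: x ahead of the robot, y to its left, z up, the work surface at z = 0. Lengths are in m, angles in degrees, forces in N, time in s.
With the tool pointing down it reaches from about 0.425 to 0.875 m from the base axis. Payload 4.7 kg.
Tool frame: the origin (TCP) lies on the centre line of the jaws, within the pads' length; the fingertips stand 19 mm ahead of it and the grasp point (between the pads) is the TCP; z points along the fingers, y is the line along which they close (so a half turn about z gives the same grasp; the last joint's range is limited). The gripper opens to 87 mm and grips with 3 to 60 N. Pads are 19 mm wide; open, the fingers measure 117 mm over their backs; the gripper's body (75 mm by 190 mm) begins 51 mm behind the grasp point.
Start: joints at [-76.255, 18.392, -4.016, 83.108, 1.295, 78.541, -3.26], TCP at [0.146, 0.634, 0.242] pointing down, gripper open.
Joint ranges: [-163.93, 163.93], [-17.29, 119.83], [-79.2, 71.16], [3.27, 140.29], [-89.18, 269.18], [5.43, 117.66], [-154.24, 154.24]. Speed limits (degrees/s): [147.25, 147.25, 180, 180, 180, 180, 180].

### API

Orientations are given as [roll, pitch, yaw] about the fixed x, y, z axes, in that order (R = Rz(yaw) Ry(pitch) Rx(roll)).
In Python, from cell import env, imaging gives the robot as it stands.
- The arm moves only by the shell command python3 -m crank 'ROWS' [OPENING] [FORCE]. ROWS is JSON, a list of rows, each an object of numbers: "x", "y", "z": the shift along the tool's x, y, z in m; "turn": the turn about the tool's z in rad. In form: [{"x": .., "y": .., "z": .., "turn": ..}, ...]. A call has 1 to 12 rows; each row is the pose to reach, as a shift and turn from the pose commanded when the call began, along the tool's axes at that moment; what a row does not reach only later rows make up. A row lasts 1/8 s, in which the tool goes at most 62.5 mm and 10.7 degrees, less where a joint would pass 70% of its speed; a pose out of reach is approached as far as the arm can. A call with a gripper value outside its range is refused whole. OPENING is the finger opening in m, from 0 to 0.087, set as the call begins (- or left out, the last holds). The fingers move at their own pace and stop on an object; FORCE is the grip in N (left out, the last holds). Time passes only in rows, so rows that repeat a pose let the fingers close. It gives the time, the measured TCP pose, the force, the opening and the grip force at its end, in the units of the state.
- env.get_obs(): the state, without advancing time (a new reading comes with each control period).
- imaging.read_camera(name): name is "scene" or "side" or "wrist"; returns the picture (400x640x3 uint8, red, green, blue); there is no depth.
- imaging.get_calibration(name): a dict with "camera_matrix" (3x3 intrinsics, pixels), "position" and "attitude" of the camera in the world. Camera axes: x right, y up, looking along -z (the intrinsics and any distortion apply to the point x, -y, -z); pixel columns grow to the right and rows downward; lengths in m; the calibration is good to about 2 mm. A picture is of the moment at which its call begins: read the wrist's pose just before it. get_calibration takes no time and is no camera call; for the wrist camera it gives the pose at the moment of the call.
- env.sign_off(): hands the job in; it is judged then, once.
The state is a dict: "time_s": time; "qpos": joint angles; "joint_velocities": joint speeds; "effort": joint torques, N m; "tool_pos": TCP position; "tool_rot": TCP orientation; "force": force on the tool from outside, world axes, zero at the start; "wrist_torque": the same for the moment, N m; "grip_width": finger opening in m; "grasp_force": force on a finger pad.
Only numpy, scipy, OpenCV 4.12 (cv2) and the standard library are available. Lean on these libraries where they do the work, as an engineer would, in place of code of your own. Each camera call takes 0.05 s, during which the arm holds its last target. There are 200 camera calls.

### The job

The swing arm of the mitre station is locked straight ahead. Release its safety catch by pressing the red end down, swing the arm by its black knob round to the notch marked by the yellow stud, and then press the white end of the catch fully down so that the arm is locked there. Leave the tape roll, glue bottle and wooden offcut where they are.

Things in the scene. Friction and masses are not known exactly. Their poses are not given: they have to be found in the camera images.
- station: The mitre station, fixed to the bench. Origin under the swivel axis, x axis pointing away from the robot (station yaw). Aluminium disc 30 mm high with a notched rim (152 mm radius) on the robot's side, two red bed wings 35 mm high reaching 260 mm to either side, aluminium fence 80 mm high, 66 to 84 mm beyond the axis. Five equal notches at -30, -15, 0, 15, 30 degrees.
- pivot (a point): The vertical swivel axis, at the top (36 mm above the bench) of the station's grey 190 mm turntable, which turns with the swing arm.
- swing_arm (a joint): Angle of the swing arm, rad: 0 straight along the station's -x (its locked start), range -0.62 to 0.62, positive anticlockwise from above (knob goes to the station's -y). A point r from the axis lies at pivot + Rz(station yaw + angle)(-r, 0). Turns with about 1 N at the knob, stays where left; cannot turn while the catch's tooth is in a notch.
- knob_grip (a point): On the axis of the upright round black knob at the arm's outer end, 76 mm above the bench, 265 mm from the swivel axis. The knob is 34 mm across from 62 to 90 mm above the bench, top at 96 mm; the arm under it is 40 mm wide, top at 46 mm. The point's x axis points along the arm to the swivel axis.
- catch (a joint): The safety catch, a see-saw 88 x 24 mm along the top of the swing arm, pivoted 175 mm from the swivel axis; rad: 0 locked (white end down, tooth in a notch), 0.42 released (red end down). 2 to 3 N on an end moves it; it stays where left. Between notches the tooth lands on the rim and stays above 0.1; being rounded, it finds a notch from up to about 3 mm off at the rim.
- red_pad (a point): Centre of the top of the red pad (24 x 24 mm) on the outer end of the catch, about 207 mm from the swivel axis. It stands about 72 mm above the bench when locked, 58 mm when released. Press it straight down to release.
- white_pad (a point): Centre of the top of the white pad (24 x 24 mm) on the inner end of the catch, about 142 mm from the swivel axis, 58 mm above the bench when locked and about 72 mm when released. Press it straight down to lock.
- index_mark (a point): Point on the centre line of the swing arm, 43 mm above the bench, 108 mm from the swivel axis, which is the distance of the studs: it stands straight over a stud when the arm is in that stud's notch.
- stud_yellow: Yellow round stud, 18 mm across, 4 mm high, fixed on the disc 108 mm from the swivel axis just inside the notch to be used. Origin under its centre, 30 mm above the bench. Four studs (yellow, green, blue, purple) mark the notches 15 and 30 degrees to each side of straight ahead, which colour where varies.
- tape_roll_mid (a point): Centre of a green roll, 100 mm across and 48 mm high, lying on the bench; leave alone.
- glue_mid (a point): Centre of a white glue bottle 60 mm across, 160 mm high, standing on the bench; leave alone.
- offcut_mid (a point): Centre of a wooden offcut 120 x 45 x 30 mm lying on the bench; leave alone.

How it is judged (in metres and radians):
On the way, in this order (a step that is already met when the one before it is completed fails the run):
1. the catch is released while the arm is still straight ahead (value of joint catch above 0.3 rad and value of joint swing_arm between -0.06 and 0.06 rad), for 0.1 s.
2. the arm is swung over the yellow stud's notch with the catch still released (value of joint catch above 0.26 rad and horizontal distance between index_mark and stud_yellow below 0.008 m), for 0.1 s.
3. the catch is pressed home in the yellow stud's notch (value of joint catch below 0.08 rad and horizontal distance between index_mark and stud_yellow below 0.004 m), for 0.2 s.
At the end, for the whole second after the job is handed in: The arm stands at the yellow stud's notch (its centre line within 4 mm of the stud's centre) and at rest, the catch is fully down in that notch (under 0.08 rad), and the tape roll, glue bottle and offcut are within 20 mm of where they were (all of step 3 and velocity of joint swing_arm between -0.03 and 0.03 rad/s and distance of each of tape_roll_mid, glue_mid, offcut_mid from where it was at the start of the episode below 0.02 m); the robot touches nothing.
It fails at once if a bystander (tape roll, glue bottle, offcut) is shoved or knocked over (distance of any of tape_roll_mid, glue_mid, offcut_mid from where it was at the start of the episode above 0.03 m).
It also fails if it takes over 45 s, if anything falls off the work surface, if the arm or the gripper's body presses on something with over 40 N, if the wrist force passes 120 N, or if a joint passes its speed limit or range.

## Working session

There is one attempt and no reset: what is moved stays moved. The work goes in short steps, Python scripts to look and compute and a shell command to move; the robot and the scene stay as the last step left them, time stands still between calls to the robot, and variables do not carry over. Pictures are saved under pics/ and viewed, at most 10 in all, crops included, and the job is handed in when it is done.

```bash
mkdir -p pics; python3 - <<'E'
from cell import env, imaging
import cv2
o=env.get_obs(); print({k:o[k] for k in('time_s','tool_pos','tool_rot','grip_width')})
for n in("scene","side"):
    cv2.imwrite(f"pics/{n}0.png",imaging.read_camera(n)[:,:,::-1]); print(n,imaging.get_calibration(n))
E
```

```text
{'time_s': 0.0, 'tool_pos': array([0.14545694, 0.63300752, 0.24050004]), 'tool_rot': array([-1.79894555e+02,  7.08905860e-03,  1.67066278e+02]), 'grip_width': 0.08703966860803647}
scene {'camera_matrix': array([[474.91121426,   0.        , 327.59620366],
       [  0.        , 474.91121426, 204.44187137],
       [  0.        ,   0.        ,   1.        ]]), 'position': array([ 1.40109441, -0.00262819,  1.08958108]), 'attitude': array([ 3.79492952e+01, -1.65682424e-02,  9.00662900e+01])}
side {'camera_matrix': array([[410.02567373,   0.        , 319.21178396],
       [  0.        , 410.02567373, 204.82350177],
       [  0.        ,   0.        ,   1.        ]]), 'position': array([ 0.58307972, -0.78663091,  0.53837192]), 'attitude': array([60.74144981,  1.4966966 , -3.29437577])}
```

View pics/scene0.png

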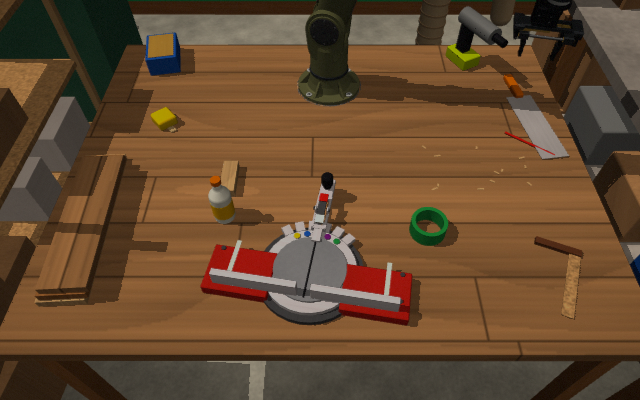

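View pics/side0.png

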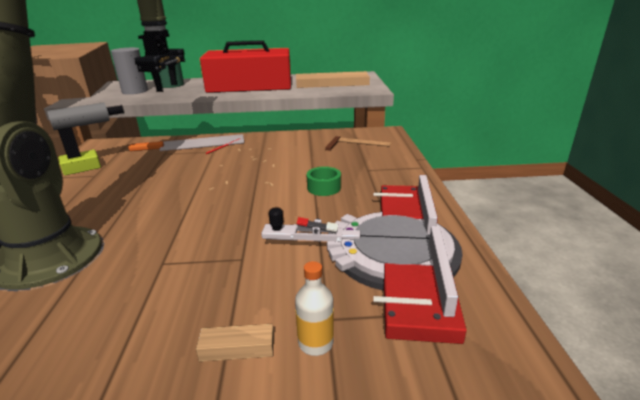

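```bash
python3 - <<'E'
import cv2
a=cv2.imread('pics/scene0.png')[160:320,200:420]
b=cv2.imread('pics/side0.png')[195:285,255:375]
a=cv2.resize(a,(770,560),interpolation=cv2.INTER_CUBIC);b=cv2.resize(b,(720,540),interpolation=cv2.INTER_CUBIC)
cv2.imwrite('pics/a.png',a);cv2.imwrite('pics/b.png',b)
E
```

```text
(no output)
```

View pics/a.png

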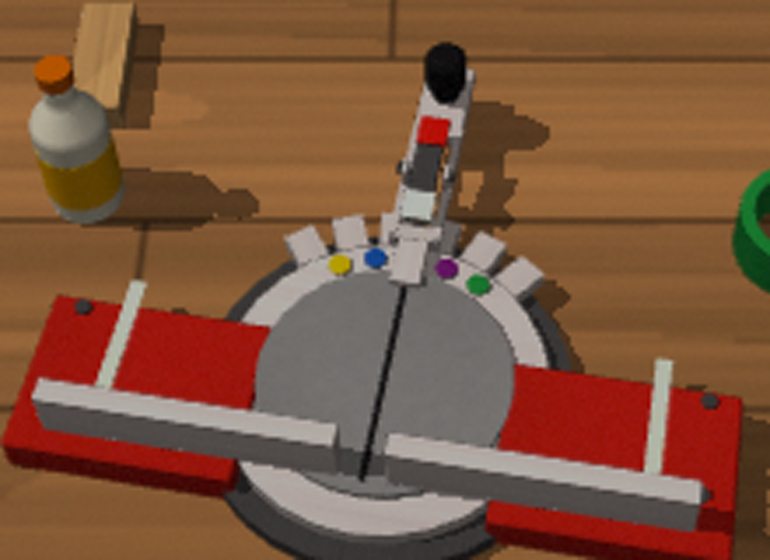

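View pics/b.png

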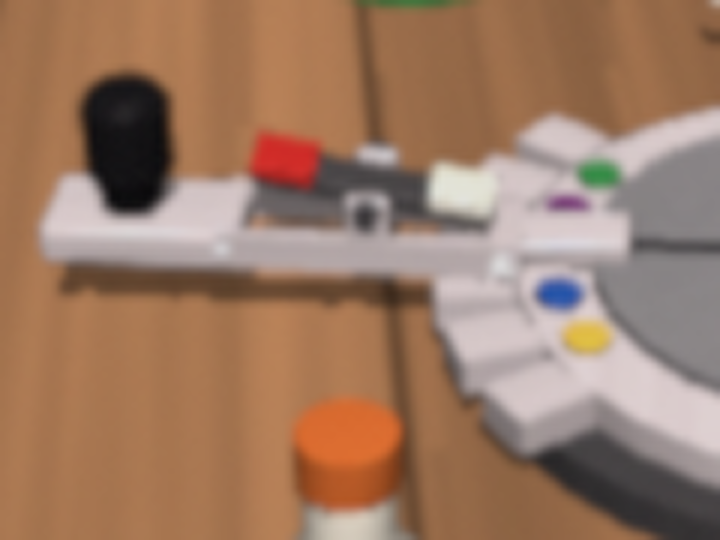

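```bash
cat > h.py <<'E'
import numpy as np
from scipy.spatial.transform import Rotation as R
from cell import imaging
def proj(c,P):
    p=(np.asarray(P)-c['position'])@R.from_euler('xyz',c['attitude'],degrees=True).as_matrix()
    p=p*[1,-1,-1]; q=p@c['camera_matrix'].T; return q[...,:2]/q[...,2:]
def pt(s,r,ang,z):
    a=s[2]+np.radians(ang); return np.array([s[0]-r*np.cos(a),s[1]-r*np.sin(a),z])
E
python3 - <<'E'
from h import *
from scipy.optimize import least_squares
S=[(108,30,34,340,265),(108,15,34,375,258),(108,-15,34,447,268),(108,-30,34,479,285),(207,0,72,434,130),(142,0,58,417,206),(265,0,96,447,57)]
D=[(108,30,34,587,335),(108,15,34,559,292),(108,-30,34,599,173),(207,0,72,287,152),(142,0,58,461,183),(265,0,96,127,92)]
c1,c2=imaging.get_calibration('scene'),imaging.get_calibration('side')
def f(s):
    e=[]
    for c,L,k,o in((c1,S,3.5,(200,160)),(c2,D,6,(255,195))):
        for r,a,z,u,v in L: e.append(proj(c,pt(s,r/1e3,a,z/1e3))-(np.array([u,v])/k+o))
    return np.concatenate(e)
r=least_squares(f,[.7,0,0],loss='soft_l1'); s=r.x
print(s[:2],np.degrees(s[2])); print(f(s).reshape(-1,2).round(1).tolist())
for n,a in(('knob',(265,0,76)),('red',(207,0,72)),('white',(142,0,58)),('stud',(108,30,30)),('knobEnd',(265,30,76)),('whiteEnd',(142,30,72))):print(n,pt(s,a[0]/1e3,a[1],a[2]/1e3).round(4))
# bystanders on bench plane
def bp(c,u,v,z):
    d=R.from_euler('xyz',c['attitude'],degrees=True).as_matrix()@(np.linalg.inv(c['camera_matrix'])@[u,v,1]*[1,-1,-1]);return c['position']+d*(z-c['position'][2])/d[2]
print('glue cap',bp(c1,215.5,179,.16),bp(c2,313,268,.16),'offcut',bp(c1,231,175,.03),bp(c2,234,335,.03))
E
```

```text
[ 0.78353851 -0.0492523 ] -9.747894104341444
[[-0.7, -0.7], [-0.3, -0.6], [-0.5, -0.5], [-0.6, -0.6], [-0.4, -0.7], [0.3, -0.7], [-0.5, -1.2], [0.6, -1.1], [0.8, -1.2], [0.5, -1.2], [0.1, -1.4], [0.7, -0.0], [0.0, -1.7]]
knob [ 0.5224 -0.0044  0.076 ]
red [ 0.5795 -0.0142  0.072 ]
white [ 0.6436 -0.0252  0.058 ]
stud [ 0.6822 -0.0866  0.03  ]
knobEnd [ 0.5349 -0.141   0.076 ]
whiteEnd [ 0.6503 -0.0984  0.072 ]
glue cap [ 0.59298077 -0.29364905  0.16      ] [ 0.59185435 -0.3018766   0.16      ] offcut [ 0.46416845 -0.29057469  0.03      ] [ 0.4585649  -0.29891861  0.03      ]
```

```bash
python3 -m crank '[{"x":-0.04,"y":-0.04,"z":0,"turn":0},{"x":-0.08,"y":-0.08,"z":0,"turn":0},{"x":-0.12,"y":-0.12,"z":0,"turn":0},{"x":-0.16,"y":-0.16,"z":0,"turn":0},{"x":-0.2,"y":-0.2,"z":0,"turn":0},{"x":-0.24,"y":-0.24,"z":0,"turn":0},{"x":-0.28,"y":-0.27,"z":0,"turn":0},{"x":-0.32,"y":-0.31,"z":0,"turn":0},{"x":-0.36,"y":-0.35,"z":0,"turn":0},{"x":-0.4,"y":-0.38,"z":0,"turn":0},{"x":-0.44,"y":-0.42,"z":0,"turn":0},{"x":-0.48,"y":-0.45,"z":0,"turn":0}]' 0 20
python3 -m crank '[{"x":-0.03,"y":-0.03,"z":0,"turn":-0.03},{"x":-0.06,"y":-0.06,"z":0.02,"turn":-0.056},{"x":-0.088,"y":-0.083,"z":0.05,"turn":-0.056},{"x":-0.088,"y":-0.083,"z":0.07,"turn":-0.056},{"x":-0.088,"y":-0.083,"z":0.07,"turn":-0.056},{"x":-0.088,"y":-0.083,"z":0.07,"turn":-0.056}]'
python3 - <<'E'
from h import *
from cell import env
import cv2
o=env.get_obs();print(o['qpos'].round(1))
c=imaging.get_calibration('wrist');im=imaging.read_camera('wrist')
s=[.7835,-.0493,np.radians(-9.75)]
for n,a in(('knob',(265,0,96)),('red',(207,0,72)),('white',(142,0,58)),('stud',(108,30,34)),('blue',(108,15,34))):print(n,proj(c,pt(s,a[0]/1e3,a[1],a[2]/1e3)).round(0))
cv2.imwrite('pics/w1.png',im[:,:,::-1])
E
```

```text
time_s: 1.6
tool_pos: [0.5132, 0.0853, 0.2415]
tool_rot: [180.0, -0.0, 167.0]
force: [0.2, 0.5, -0.8]
grip_width: 0.0008
grasp_force: 0.0
time_s: 2.35
tool_pos: [0.58, -0.0125, 0.1722]
tool_rot: [180.0, 0.0, 170.3]
force: [-0.1, 0.4, 0.8]
grip_width: 0.0004
grasp_force: 0.0
[-31.1  13.8  34.4  99.7  -8.3  69.   85.8]
knob [312. 150.]
red [313. 213.]
white [313. 269.]
stud [266. 297.]
blue [288. 288.]
```

View pics/w1.png

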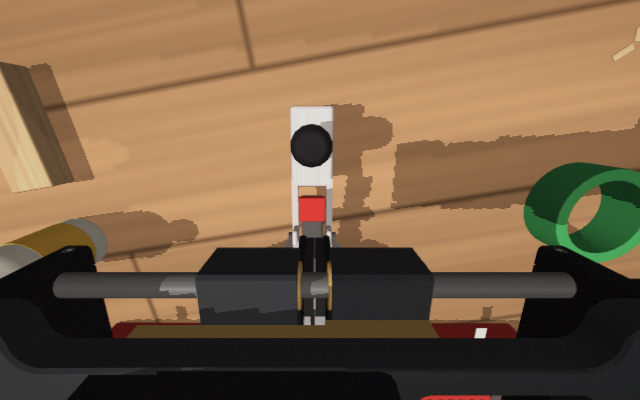

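The wrist picture shows the knob at (311,146) and red pad at (312,209), about 3 mm nearer the robot than predicted, laterally right. Press red.

```bash
python3 -m crank '[{"x":0.002,"y":-0.0015,"z":0.04,"turn":0},{"x":0.002,"y":-0.0015,"z":0.075,"turn":0},{"x":0.002,"y":-0.0015,"z":0.08,"turn":0},{"x":0.002,"y":-0.0015,"z":0.084,"turn":0},{"x":0.002,"y":-0.0015,"z":0.088,"turn":0},{"x":0.002,"y":-0.0015,"z":0.092,"turn":0},{"x":0.002,"y":-0.0015,"z":0.095,"turn":0},{"x":0.002,"y":-0.0015,"z":0.096,"turn":0},{"x":0.002,"y":-0.0015,"z":0.096,"turn":0}]'
```

```text
time_s: 3.52
tool_pos: [0.578, -0.0139, 0.0786]
tool_rot: [179.9, 0.0, 170.3]
force: [-10.6, 2.0, 20.8]
grip_width: 0.0008
grasp_force: 11.3
```

```bash
python3 -m crank '[{"x":0,"y":0,"z":-0.02,"turn":0},{"x":0,"y":0,"z":-0.06,"turn":0},{"x":0.03,"y":0,"z":-0.09,"turn":0},{"x":0.058,"y":0,"z":-0.09,"turn":0},{"x":0.058,"y":0,"z":-0.09,"turn":0},{"x":0.058,"y":0,"z":-0.09,"turn":0}]' 0.07
python3 - <<'E'
from h import *
from cell import env
import cv2
c=imaging.get_calibration('wrist');im=imaging.read_camera('wrist')
s=[.7835,-.0493,np.radians(-9.75)]
for n,a in(('knob',(265,0,96)),('red',(207,0,58)),('white',(142,0,72)),('stud',(108,30,34)),('blue',(108,15,34))):print(n,proj(c,pt(s,a[0]/1e3,a[1],a[2]/1e3)).round(0))
b=imaging.read_camera('side')[195:285,255:375]
b=cv2.resize(b,(640,480),interpolation=cv2.INTER_CUBIC)
im=cv2.resize(im,(640,400))
cv2.imwrite('pics/w2.png',np.hstack([cv2.resize(b,(400,300)),cv2.resize(im[100:,120:],(400,300))])[:,:,::-1])
E
```

```text
time_s: 4.28
tool_pos: [0.5213, -0.0045, 0.1659]
tool_rot: [180.0, 0.1, 170.3]
force: [0.5, -0.1, -0.2]
grip_width: 0.0524
grasp_force: 0.0
knob [315. 226.]
red [315. 267.]
white [315. 332.]
stud [269. 343.]
blue [291. 336.]
```

View pics/w2.png

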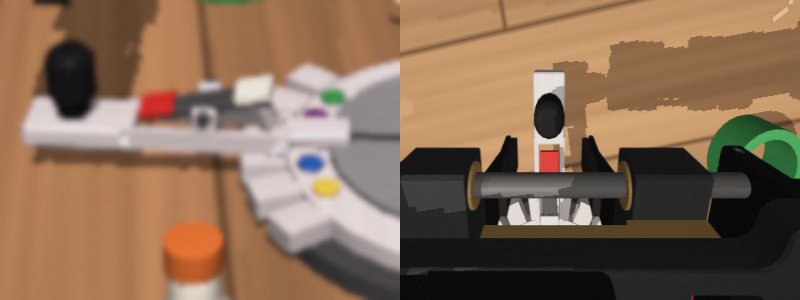

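Catch is released (red down, white up). Now grasp the knob.

```bash
python3 -m crank '[{"x":0.002,"y":0,"z":0.03,"turn":0},{"x":0.002,"y":0,"z":0.06,"turn":0},{"x":0.002,"y":0,"z":0.085,"turn":0},{"x":0.002,"y":0,"z":0.09,"turn":0},{"x":0.002,"y":0,"z":0.09,"turn":0}]'
python3 -m crank '[{"x":0,"y":0,"z":0,"turn":0},{"x":0,"y":0,"z":0,"turn":0},{"x":0,"y":0,"z":0,"turn":0},{"x":0,"y":0,"z":0,"turn":0},{"x":0,"y":0,"z":0,"turn":0},{"x":0,"y":0,"z":0,"turn":0}]' 0.03 10
```

```text
time_s: 5.0
tool_pos: [0.519, -0.0045, 0.0757]
tool_rot: [-180.0, 0.0, 170.2]
force: [0.2, 0.6, 0.7]
grip_width: 0.0705
grasp_force: 0.0
time_s: 5.75
tool_pos: [0.5185, -0.0041, 0.0757]
tool_rot: [180.0, 0.0, 170.3]
force: [-0.4, 0.0, 1.9]
grip_width: 0.0334
grasp_force: 10.0
```

Gripped (33.4 mm). Swing.

```bash
python3 -m crank '[{"x":-0.0003,"y":-0.0116,"z":0,"turn":-0.044},{"x":-0.001,"y":-0.0231,"z":0,"turn":-0.087},{"x":-0.0023,"y":-0.0346,"z":0,"turn":-0.131},{"x":-0.004,"y":-0.046,"z":0,"turn":-0.175},{"x":-0.0063,"y":-0.0574,"z":0,"turn":-0.218},{"x":-0.009,"y":-0.0686,"z":0,"turn":-0.262},{"x":-0.0123,"y":-0.0797,"z":0,"turn":-0.305},{"x":-0.016,"y":-0.0906,"z":0,"turn":-0.349},{"x":-0.0202,"y":-0.1014,"z":0,"turn":-0.393},{"x":-0.0248,"y":-0.112,"z":0,"turn":-0.436},{"x":-0.0299,"y":-0.1224,"z":0,"turn":-0.48},{"x":-0.0355,"y":-0.1325,"z":0,"turn":-0.524}]'
python3 -m crank '[{"x":0,"y":0,"z":0,"turn":0},{"x":0,"y":0,"z":0,"turn":0},{"x":0,"y":0,"z":0,"turn":0}]'
python3 - <<'E'
from h import *
import cv2
for n,z in(('scene',(160,320,200,420)),('side',(195,285,255,375))):
    c=imaging.get_calibration(n);im=imaging.read_camera(n)
    s=[.7835,-.0493,np.radians(-9.75)]
    for m,a in(('knob',(265,30,96)),('red',(207,30,58)),('white',(142,30,72)),('blue',(108,15,34)),('arm end',(108,30,43))):print(n,m,proj(c,pt(s,a[0]/1e3,a[1],a[2]/1e3)).round(1))
    cv2.imwrite(f'pics/{n}3.png',im[:,:,::-1])
a=cv2.imread('pics/scene3.png')[190:270,260:360];b=cv2.imread('pics/side3.png')[205:285,285:385]
cv2.imwrite('pics/c3.png',np.hstack([cv2.resize(x,(400,320),interpolation=cv2.INTER_CUBIC) for x in(a,b)]))
E
```

```text
time_s: 7.25
tool_pos: [0.531, -0.1411, 0.0757]
tool_rot: [180.0, -0.0, -159.6]
force: [-1.0, -0.4, 2.3]
grip_width: 0.0334
grasp_force: 10.0
time_s: 7.62
tool_pos: [0.5309, -0.1407, 0.0757]
tool_rot: [-180.0, -0.0, -159.7]
force: [-1.1, -2.0, 3.4]
grip_width: 0.0331
grasp_force: 10.0
scene knob [277.9 178.4]
scene red [285.  202.3]
scene white [291.8 217.1]
scene blue [306.8 233.1]
scene arm end [296.3 233.1]
side knob [280.4 243.9]
side red [309.4 252.4]
side white [338.8 238.6]
side blue [348.9 242.5]
side arm end [353.5 246.2]
```

View pics/c3.png

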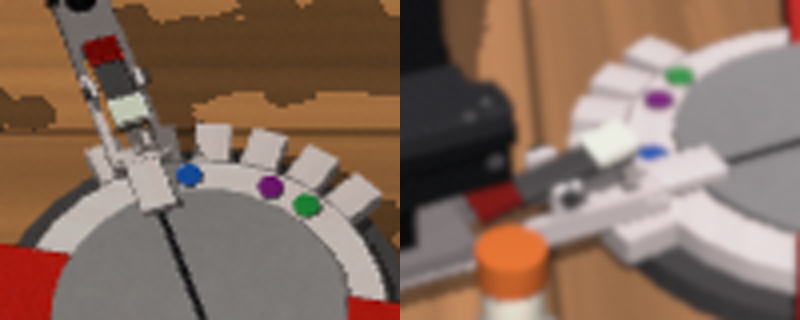

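Arm swung 30.0° by tool chord, arm bar over yellow, catch still released. Release the knob and press white.

```bash
python3 -m crank '[{"x":0,"y":0,"z":0,"turn":0},{"x":0,"y":0,"z":0,"turn":0},{"x":0,"y":0,"z":0,"turn":0},{"x":0,"y":0,"z":-0.03,"turn":0},{"x":0,"y":0,"z":-0.06,"turn":0},{"x":0,"y":0,"z":-0.08,"turn":0},{"x":-0.04,"y":0,"z":-0.08,"turn":0},{"x":-0.08,"y":0,"z":-0.08,"turn":0},{"x":-0.12,"y":0,"z":-0.08,"turn":0},{"x":-0.122,"y":0,"z":-0.08,"turn":0}]' 0.07
python3 -m crank '[{"x":0,"y":0,"z":0,"turn":0},{"x":0,"y":0,"z":0,"turn":0},{"x":0,"y":0,"z":0.02,"turn":0},{"x":0,"y":0,"z":0.05,"turn":0},{"x":0,"y":0,"z":0.06,"turn":0}]' 0
python3 -m crank '[{"x":0,"y":0,"z":0.004,"turn":0},{"x":0,"y":0,"z":0.008,"turn":0},{"x":0,"y":0,"z":0.012,"turn":0},{"x":0,"y":0,"z":0.016,"turn":0},{"x":0,"y":0,"z":0.018,"turn":0},{"x":0,"y":0,"z":0.019,"turn":0},{"x":0,"y":0,"z":0.019,"turn":0},{"x":0,"y":0,"z":0.019,"turn":0}]'
```

```text
time_s: 8.98
tool_pos: [0.6475, -0.0955, 0.1545]
tool_rot: [180.0, -0.0, -159.5]
force: [-0.0, 0.3, -0.7]
grip_width: 0.0704
grasp_force: 0.0
time_s: 9.6
tool_pos: [0.6432, -0.0982, 0.0926]
tool_rot: [179.9, -0.2, -159.7]
force: [0.3, 1.1, 0.1]
grip_width: 0.028
grasp_force: 0.0
time_s: 10.6
tool_pos: [0.6474, -0.0981, 0.0792]
tool_rot: [-179.9, 0.2, -159.7]
force: [-0.1, 1.9, 11.4]
grip_width: 0.0006
grasp_force: 5.6
```

```bash
python3 -m crank '[{"x":0,"y":0,"z":0.001,"turn":0},{"x":0,"y":0,"z":0.002,"turn":0},{"x":0,"y":0,"z":0.003,"turn":0},{"x":0,"y":0,"z":0.003,"turn":0},{"x":0,"y":0,"z":0.003,"turn":0}]'
```

```text
time_s: 11.22
tool_pos: [0.648, -0.0997, 0.0787]
tool_rot: [-179.8, 0.3, -159.7]
force: [-4.1, 0.2, 22.8]
grip_width: 0.0006
grasp_force: 10.8
```

```bash
python3 -m crank '[{"x":0,"y":0,"z":-0.03,"turn":0},{"x":0,"y":0,"z":-0.08,"turn":0},{"x":0,"y":0,"z":-0.13,"turn":0},{"x":0,"y":0.05,"z":-0.18,"turn":0},{"x":0,"y":0.1,"z":-0.18,"turn":0},{"x":0,"y":0.15,"z":-0.18,"turn":0},{"x":0,"y":0.15,"z":-0.18,"turn":0},{"x":0,"y":0.15,"z":-0.18,"turn":0}]'
python3 - <<'E'
from h import *
import cv2
s=[.7835,-.0493,np.radians(-9.75)]
L=[]
for n,z in(('scene',(170,270,200,325)),('side',(205,285,265,365))):
    c=imaging.get_calibration(n);im=imaging.read_camera(n)[:,:,::-1]
    for m,a in(('red',(207,30,72)),('white',(142,30,58)),('redR',(207,30,58)),('whiteR',(142,30,72))):print(n,m,((proj(c,pt(s,a[0]/1e3,a[1],a[2]/1e3))-[z[2],z[0]])*400/(z[3]-z[2])).round(0))
    L.append(cv2.resize(im[z[0]:z[1],z[2]:z[3]],(400,320),interpolation=cv2.INTER_CUBIC))
cv2.imwrite('pics/c4.png',np.hstack(L))
E
```

```text
time_s: 12.22
tool_pos: [0.5932, 0.0417, 0.2532]
tool_rot: [-180.0, -0.1, -159.7]
force: [0.8, -0.2, -0.5]
grip_width: 0.0009
grasp_force: 0.0
scene red [271.  93.]
scene white [295. 161.]
scene redR [272. 103.]
scene whiteR [294. 151.]
side red [177. 167.]
side white [295. 157.]
side redR [178. 190.]
side whiteR [295. 134.]
```

View pics/c4.png

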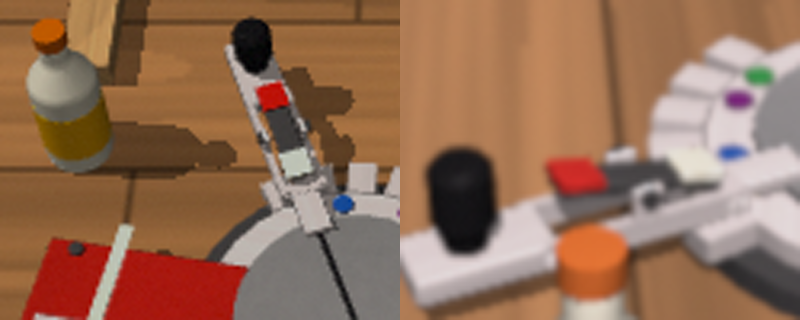

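Red at (177,174), white at (295,163) in the side crop: locked-like. One numeric check by colour centroids against the original locked picture.

```bash
python3 - <<'E'
from h import *
import cv2
s=[.7835,-.0493,np.radians(-9.75)]
c=imaging.get_calibration('side')
now=imaging.read_camera('side')[:,:,::-1]
for n,im,a,st in(('start',cv2.imread('pics/side0.png'),0,1),('released30',cv2.imread('pics/side3.png'),30,0),('now',now,30,1)):
    im=im.astype(int);b,g,r=im[...,0],im[...,1],im[...,2]
    for k,rr in(('red',207),('white',142)):
        z={'red':(58,72),'white':(72,58)}[k][st]/1e3
        p=proj(c,pt(s,rr/1e3,a,z)); 
        m=((r>90)&(g<.4*r)) if k=='red' else ((r>185)&(g>185)&(r-b>14)&(r-g<14))
        yy,xx=np.nonzero(m); q=(abs(xx-p[0])<10)&(abs(yy-p[1])<9)
        print(n,k,q.sum(),(np.array([xx[q].mean(),yy[q].mean()])-p).round(2) if q.any() else None)
E
```

```text
start red 75 [-0.77  2.49]
start white 29 [0.1  0.18]
released30 red 76 [-1.2   2.53]
released30 white 4 [-2.82  3.88]
now red 97 [-0.44  1.88]
now white 75 [-1.05  0.59]
```

```bash
python3 -c "
from cell import env
print(env.sign_off())"
```

```text
the job is handed in; nothing more can be done
None
```

I handed the job in at about 12 s: the swing arm stands at the yellow stud's notch (30° round) and the catch is pressed home there. The bottle, offcut and tape roll were never touched, and the last pictures agree with a locked catch. The sign-off itself gave no verdict.

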